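# Tip the printing block face down and register it

### The job

The wooden printing block standing on end on the plywood board is to be laid face down and registered. Push it over with the fingertips so that it falls towards the stop bar along the board's far edge and lies flat, then push it along the board until its leading end sits square against the stop bar. Only push it, never pick it up, and leave everything else on the bench where it is.

Things in the scene. Friction and masses are not known exactly. Their poses are not given: they have to be found in the camera images.
- board: Fixed plywood board on the bench, 190 (its x) x 260 (its y) x 6 mm, with a wooden stop bar 18 mm wide, rising 16 mm above the board, along its far edge. Origin: centre of the underside, on the bench. x points from the open near edge to the bar, whose near face is the plane x = +77 mm; z up. Place and yaw (within 0.3 rad of straight ahead) vary.
- block: Plain wooden block, 45 x 75 x 30 mm (its x, y, z), about 0.11 kg, loose; stands on end (y upright) on the board about 100 mm before the bar, a broad face within 0.2 rad of facing it. Origin: centre of the 45 x 75 mm back face, away from the bar; z points from it to the printing face: level towards the bar at first, straight down when laid as wanted (origin then on top, 36 mm above the bench).
- flat_block: A second block of the same size that already lies flat against the stop bar near one end of the board (left or right varies), its 75 mm side at right angles to the bar. Leave it alone. Origin: centre of its underside.
- lid: Round metal screw lid, 62 mm across, 13 mm high, lying on the board near the other end of the bar. Leave it alone. Origin: centre of its underside.
- bottle: Plastic bottle, 62 mm across, 116 mm high, standing on the bench about 65 mm beside the board's left or right end. Leave it alone. Origin: centre of its underside.
- dropper: Small dropper bottle, 34 mm square, 92 mm high, standing on the bench beside the other end of the board. Leave it alone. Origin: centre of its underside.
- jar: Small glass jar, 58 mm across, 68 mm high, on the bench to the right. Leave it alone. Origin: centre of its underside.
- comb: Wooden bar with upright pins, 19 x 160 x 38 mm, on the bench to the left. Leave it alone. Origin: centre of its underside.
- peg: Wooden peg, 15 x 72 x 12 mm, on the bench to the right. Leave it alone. Origin: centre of its underside.

How it is judged:
By the outcome, as a careful person would: the job done as asked, in the order asked, and still so for the second after the job is handed in, with the robot touching nothing.
It also fails if it takes over 45 s, if anything falls off the work surface, if the arm or the gripper's body presses on something with over 40 N, if the wrist force passes 120 N, or if a joint passes its speed limit or range.

### The arm

A 6-joint arm with a two-finger parallel gripper is mounted at the origin on a cart in front of the work surface, level with it; the furniture and walls round the work are solid. World frame = base frame: x ahead of the robot, y to its left, z up, the work surface at z = 0. Lengths are in m, angles in rad, forces in N, time in s.
With the tool pointing down it reaches from about 0.375 to 0.975 m from the base axis. Payload 3.8 kg.
Tool frame: the origin (TCP) lies on the centre line of the jaws, within the pads' length; the fingertips stand 8 mm ahead of it and the grasp point (between the pads) lies 11 mm behind it; z points along the fingers, y is the direction in which the jaws open and shut (so a half turn about z gives the same grasp; the last joint's range is limited). The gripper opens to 85 mm and grips with 20 to 120 N. Pads are 22 mm wide; open, the fingers measure 114 mm over their backs; the gripper's body (76 mm by 85 mm) begins 54 mm behind the grasp point. The pads swing forward as they close: fully open they stand 13 mm farther back than shut.
Start: joints at [1.233, 0.264, 1.604, -0, 1.274, -0.037], TCP at [0.2, 0.645, 0.239] pointing down, gripper open.
Joint ranges: [-2.63, 2.63], [-0.94, 2.18], [0.31, 2.57], [-1.31, 4.45], [0, 2.66], [-2.55, 2.55]. Speed limits (rad/s): [2.57, 2.57, 3.14, 3.14, 3.14, 3.14].

### API

Orientations are given as a rotation vector (axis times angle).
In Python, from workcell import bot gives the robot as it stands.
- The arm moves only by the tool arm_command, never from a script. Its arguments are lists of equal length, an entry for each row: "slide": the shift along the tool's x, y, z in m, a list of three; "angular": the turn, a rotation vector about the tool's x, y, z in degrees, a list of three; "hand": the finger opening in m, from 0 to 0.0854. A call has exactly 8 rows; each row shifts and turns the pose as measured when the row begins, along the tool's axes as they then stand; what a row does not reach is not made up. A row lasts 1/10 s, in which the tool goes at most 50 mm and 8.59 degrees, less where a joint would pass 70% of its speed; a pose out of reach is approached as far as the arm can. A call is refused whole if a number of a shift passes 0.05 or a number of a turn 8.59, either way. A call with a gripper value outside its range is refused whole. The fingers move at their own pace and stop on an object; "squeeze" is the grip in N (left out, the last holds). Time passes only in rows, so rows that do not move let the fingers close, or fill a call up. It gives the time, the measured TCP pose, the force and the opening at its end, in the units of the state.
- bot.read_state(): the state, without advancing time (a new reading comes with each control period).
- bot.read_camera(name): name is "scene" or "top" or "wrist"; returns the picture (420x560x3 uint8, red, green, blue); there is no depth.
- bot.get_calibration(name): a dict with "fx", "fy", "cx", "cy" (pixels), "k1" (the pictures are not rectified: a ray, as slopes to the right and down, at radius r is drawn at 1 + k1 r^2 times it, then the intrinsics apply), "R" (3x3) and "t" (3): a world point X has camera coordinates R X + t. Camera axes: x right, y down, z forward; pixel columns grow to the right and rows downward; lengths in m; the calibration is good to about 2 mm. A picture is of the moment at which its call begins: read the wrist's pose just before it. get_calibration takes no time and is no camera call; for the wrist camera it gives the pose at the moment of the call.
- bot.finish_job(): hands the job in, once; it reports no verdict.
The state is a dict: "time": time; "q": joint angles; "joint_vel": joint speeds; "joint_torque": joint torques, N m; "tool_pos": TCP position; "tcp_rot": TCP orientation; "wrist_force": force on the tool from outside, world axes, zero at the start; "torque": the same for the moment, N m; "width": opening from 0.0 (shut) to 1.0 (fully open).
Only numpy, scipy, OpenCV 4.12 (cv2) and the standard library are available. Lean on these libraries where they do the work, as an engineer would, in place of code of your own. Each camera call takes 0.05 s, during which the arm holds its last target.

## Working session

There is one attempt and no reset: what is moved stays moved. The work goes in short steps, Python scripts to look and compute and a tool call to move; the robot and the scene stay as the last step left them, time stands still between calls to the robot, and variables do not carry over. Pictures are saved under pics/ and viewed, and the job is handed in when it is done.

Besides the shell and the picture viewer there is one more tool, called as a command line: name --argument value ..., lists and objects as JSON in quotes. arm_command: Moves the arm, as the interface text tells. Its arguments: {"type":"object","properties":{"slide":{"type":"array","items":{"type":"array","items":{"type":"number"}}},"angular":{"type":"array","items":{"type":"array","items":{"type":"number"}}},"hand":{"type":"array","items":{"type":"number"}},"squeeze":{"type":"number"}},"required":["slide","angular","hand"]}

```bash
mkdir -p pics; ls; python3 - <<'E'
from workcell import bot
import cv2
s=bot.read_state();print({k:(s[k]) for k in s})
for n in("top","scene"):
    im=bot.read_camera(n);cv2.imwrite(f"pics/{n}0.png",im[:,:,::-1])
    print(n,bot.get_calibration(n))
E
```

```text
pics
{'time': 0.0, 'q': array([ 1.23308920e+00,  2.64747185e-01,  1.60539908e+00, -9.55947453e-06,
        1.27371157e+00, -3.68951750e-02]), 'joint_vel': array([ 0.00017048, -0.00121412, -0.00052125,  0.00028817,  0.00071783,
        0.00127379]), 'joint_torque': array([ 9.86557534e-04, -5.15144920e+01, -3.67298448e+01,  7.45568923e-05,
        1.36513149e-02,  5.07469224e-06]), 'tool_pos': array([0.19975934, 0.64400046, 0.2379525 ]), 'tcp_rot': array([-0.47066828, -3.10571568,  0.00349813]), 'wrist_force': array([-0.3714597 , -1.3523563 , -0.67138265]), 'torque': array([ 0.01131762, -0.02755976,  0.03741387]), 'width': 0.9947378899491468}
top {'fx': 506.79388000178426, 'fy': 506.79388000178426, 'cx': 276.3788526054015, 'cy': 207.00295580703775, 'k1': -0.13516805927510422, 'R': array([[-2.44035258e-02, -9.99699846e-01, -2.16473837e-03],
       [-9.98022383e-01,  2.44879395e-02, -5.78935551e-02],
       [ 5.79291881e-02,  7.47650485e-04, -9.98320415e-01]]), 't': array([5.65650211e-04, 6.15663059e-01, 1.53434393e+00])}
scene {'fx': 436.0699317094454, 'fy': 436.0699317094454, 'cx': 279.03617489278, 'cy': 211.2258582424231, 'k1': -0.0353871052517185, 'R': array([[ 0.47085269, -0.88208622, -0.01488758],
       [-0.48722779, -0.24593717, -0.83792839],
       [ 0.73546368,  0.40179448, -0.5455771 ]]), 't': array([-0.30868944,  0.33159557,  0.82907354])}
```

View pics/top0.png

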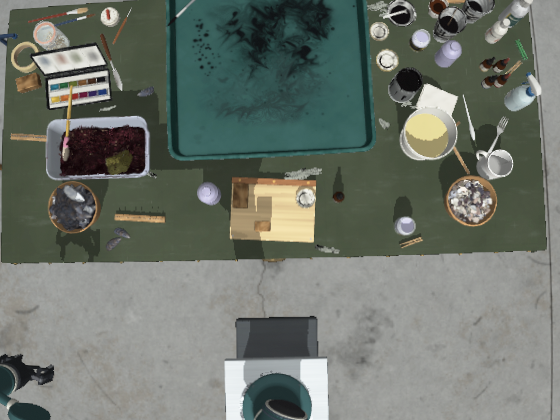

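View pics/scene0.png

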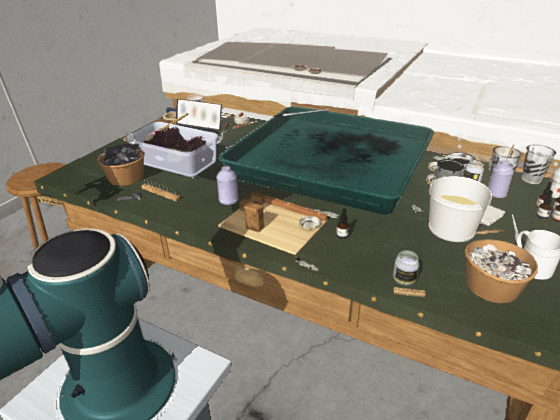

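The top view shows the board at about cols 231–316, rows 178–242. The bar is along the upper edge, the block stands near (262,225), the flat block is at the left end (243,195) and the lid is at (305,197). I'll zoom in.

```bash
python3 - <<'E'
import cv2
a=cv2.imread("pics/top0.png")[165:255,215:335];cv2.imwrite("pics/top0z.png",cv2.resize(a,None,fx=6,fy=6,interpolation=cv2.INTER_CUBIC))
a=cv2.imread("pics/scene0.png")[160:270,200:370];cv2.imwrite("pics/scene0z.png",cv2.resize(a,None,fx=4.5,fy=4.5,interpolation=cv2.INTER_CUBIC))
E
```

```text
(no output)
```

View pics/top0z.png

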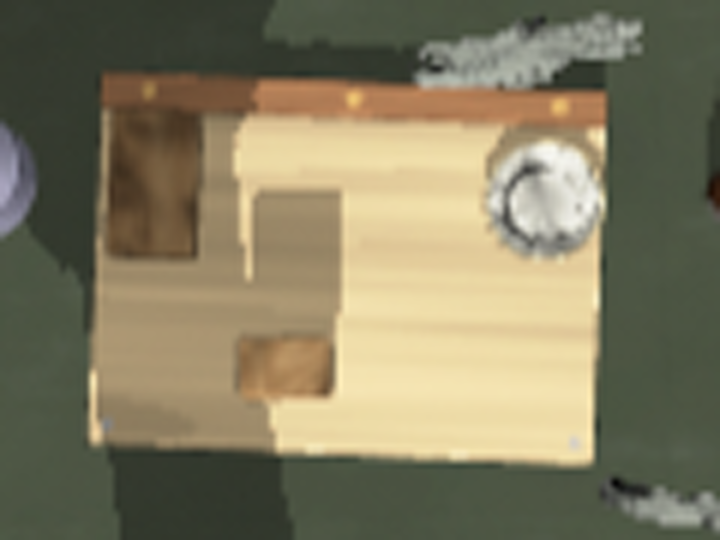

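View pics/scene0z.png

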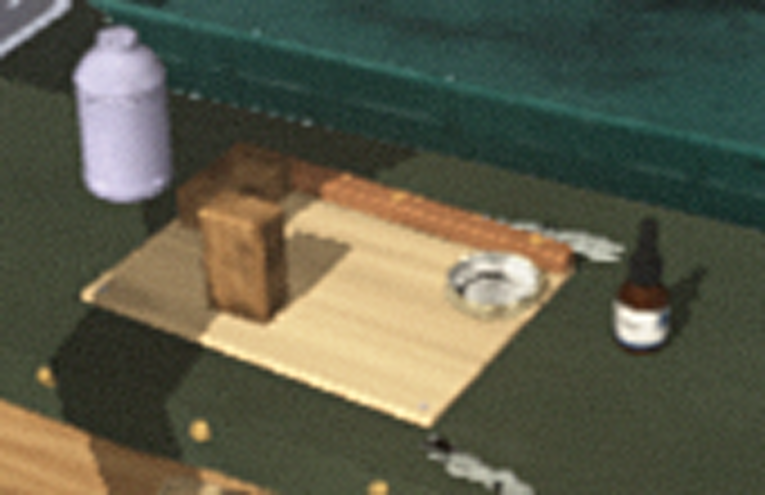

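```bash
cat > h.py <<'E'
import numpy as np,cv2
from workcell import bot
def ray(c,uv,z):
    uv=np.atleast_2d(np.asarray(uv,float)); K=np.array([[c['fx'],0,c['cx']],[0,c['fy'],c['cy']],[0,0,1]])
    # k1 single term distortion
    p=cv2.undistortPoints(uv[:,None],K,np.array([c['k1'],0,0,0,0.]))[:,0]
    R=np.array(c['R']);t=np.array(c['t']);o=-R.T@t
    d=np.c_[p,np.ones(len(p))]@R
    return o+d*((z-o[2])/d[:,2])[:,None]
def proj(c,X):
    R=np.array(c['R']);K=np.array([[c['fx'],0,c['cx']],[0,c['fy'],c['cy']],[0,0,1]])
    return cv2.projectPoints(np.atleast_2d(X).astype(float),cv2.Rodrigues(R)[0],np.array(c['t']),K,np.array([c['k1'],0,0,0,0.]))[0][:,0]
def unz(p,o,f): return (np.atleast_2d(np.array(p,float))+.5)/f-.5+np.array(o)
E
python3 - <<'E'
from h import *
c=bot.get_calibration("top")
def T(n,p,z):
    X=ray(c,unz(p,(215,165),6),z);print(n,X[:,:2].round(4).tolist());return X
T("near",[(90,443),(593,465)],.006)
T("barfar",[(102,72),(606,90)],.022)
b=T("barnear",[(103,108),(604,124)],.022)
k=T("blk",[(241,335),(334,338),(333,398),(238,392)],.081);print(k.mean(0))
T("flat",[(108,110),(201,112),(197,258),(107,255)],.036)
T("lid",[(547,198)],.019)
X=ray(bot.get_calibration("scene"),unz([(200,208),(285,212),(280,198),(213,310),(268,322),(82,297),(430,425)],(200,160),4.5),.081);print(X)
X=ray(bot.get_calibration("scene"),unz([(213,310),(268,322),(82,297),(430,425)],(200,160),4.5),.006);print(X)
E
```

```text
near [[0.5228, 0.132], [0.5053, -0.1258]]
barfar [[0.7122, 0.1207], [0.6965, -0.1368]]
barnear [[0.6936, 0.1205], [0.6791, -0.1352]]
blk [[0.574, 0.0499], [0.5714, 0.0044], [0.5421, 0.0056], [0.5461, 0.052]]
[0.5583988  0.02796889 0.081     ]
flat [[0.691, 0.1168], [0.6888, 0.0697], [0.6148, 0.0732], [0.6175, 0.1187]]
lid [[0.6421, -0.1052]]
[[ 0.54656315  0.05022661  0.081     ]
 [ 0.56615827  0.00116812  0.081     ]
 [ 0.57878321  0.0119893   0.081     ]
 [ 0.45757571 -0.01395409  0.081     ]
 [ 0.46165402 -0.04779363  0.081     ]
 [ 0.43439012  0.06025621  0.081     ]
 [ 0.42025675 -0.17001813  0.081     ]]
[[ 0.54605401  0.04537537  0.006     ]
 [ 0.55060684  0.00759845  0.006     ]
 [ 0.52017067  0.12822038  0.006     ]
 [ 0.50439281 -0.12884744  0.006     ]]
```

arm_command --slide '[[0,0,0],[0,0,0],[-0.023,-0.0425,0],[-0.023,-0.0425,0],[-0.023,-0.0425,0],[-0.023,-0.0425,0],[-0.023,-0.0425,0],[-0.023,-0.0425,0]]' --angular '[[0,0,-8.5],[0,0,-5.2],[0,0,0],[0,0,0],[0,0,0],[0,0,0],[0,0,0],[0,0,0]]' --hand '[0.02,0.02,0.02,0.02,0.02,0.02,0.02,0.02]'

```text
time: 0.9
tool_pos: [0.324, 0.377, 0.2319]
tcp_rot: [-0.065, -3.136, 0.014]
wrist_force: [0.6, -0.2, 0.4]
width: 0.233
```

arm_command --slide '[[-0.0235,-0.042,0],[-0.0235,-0.042,0],[-0.0235,-0.042,0],[-0.0235,-0.042,0],[-0.0235,-0.042,0],[-0.0235,-0.042,0],[-0.0235,-0.042,0],[-0.0235,-0.042,0]]' --angular '[[0,0,1.2],[0,0,0],[0,0,0],[0,0,0],[0,0,0],[0,0,0],[0,0,0],[0,0,0]]' --hand '[0.02,0.02,0.02,0.02,0.02,0.02,0.02,0.02]'

```text
time: 1.7
tool_pos: [0.4929, 0.0146, 0.2322]
tcp_rot: [-0.096, -3.135, 0.014]
wrist_force: [0.8, 0.4, -1.2]
width: 0.235
```

```bash
python3 - <<'E'
from h import *
s=bot.read_state();print(s['tool_pos'],cv2.Rodrigues(s['tcp_rot'])[0].round(3))
c=bot.get_calibration("wrist");cv2.imwrite("pics/w1.png",bot.read_camera("wrist")[:,:,::-1]);print(c)
E
```

```text
[0.49290564 0.01458107 0.23221292] [[-0.998  0.061 -0.005]
 [ 0.061  0.998 -0.009]
 [ 0.005 -0.009 -1.   ]]
{'fx': 347.8364668880673, 'fy': 347.8364668880673, 'cx': 279.90910394359355, 'cy': 214.05960002278997, 'k1': 0.006966260458406344, 'R': array([[ 0.06105613,  0.99809417, -0.00895434],
       [ 0.96307841, -0.05655271,  0.26321431],
       [ 0.26220627, -0.02469458, -0.96469583]]), 't': array([-0.04211649, -0.50551858,  0.24371208])}
```

View pics/w1.png

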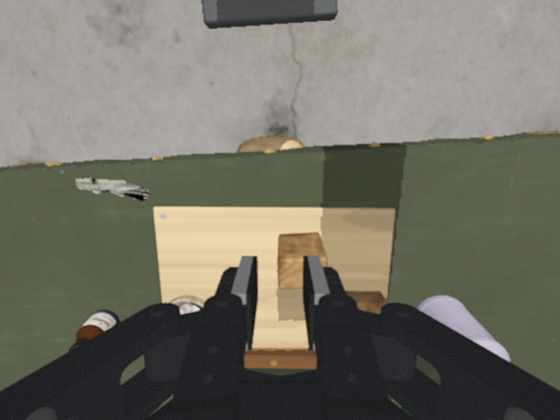

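The wrist view shows the block's back top edge at about (279,236) to (322,233), the board's near edge at row 207, and the gripper off to one side. I'll cross-check these positions.

```bash
python3 - <<'E'
from h import *
c=bot.get_calibration("wrist")
a=cv2.imread("pics/w1.png")[195:315,260:345];cv2.imwrite("pics/w1z.png",cv2.resize(a,None,fx=5,fy=5,interpolation=cv2.INTER_CUBIC))
print(ray(c,[(279,236),(322,233)],.081)); print(ray(c,[(154,207),(394,208)],.006))
print(ray(c,[(246,351),(316,351)],.022))
E
```

```text
[[0.52677784 0.00245967 0.081     ]
 [0.52624434 0.03985744 0.081     ]]
[[ 0.51159738 -0.13295955  0.006     ]
 [ 0.52830766  0.12414727  0.006     ]]
[[ 0.68508929 -0.04719753  0.022     ]
 [ 0.68939337  0.03362059  0.022     ]]
```

View pics/w1z.png

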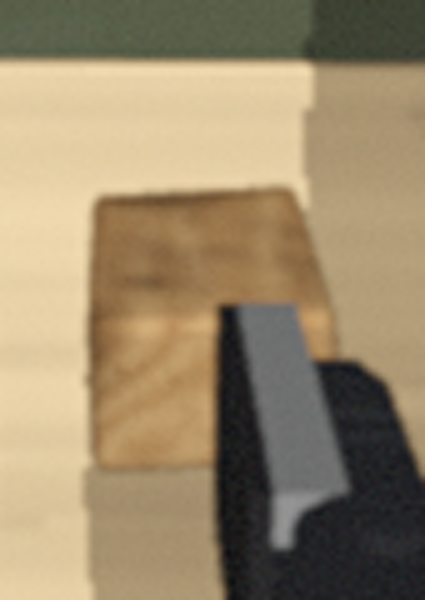

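```bash
python3 - <<'E'
from h import *
c=bot.get_calibration("wrist")
print(ray(c,unz([(96,198),(291,188)],(260,195),5),.006)); print(ray(c,unz([(92,322),(332,320),(95,467)],(260,195),5),.081))
E
```

```text
[[ 0.55046353 -0.00061515  0.006     ]
 [ 0.55069119  0.04210058  0.006     ]]
[[ 5.48226186e-01  1.71643353e-04  8.10000000e-02]
 [ 5.50310468e-01  4.26105783e-02  8.10000000e-02]
 [ 5.76543548e-01 -1.15002264e-03  8.10000000e-02]]
```

```bash
python3 - <<'E'
from h import *
c=bot.get_calibration("wrist")
print(bot.read_state()['tool_pos'],c['t'])
c['R']=np.array([[ 0.06105613,  0.99809417, -0.00895434],
       [ 0.96307841, -0.05655271,  0.26321431],
       [ 0.26220627, -0.02469458, -0.96469583]]);c['t']=np.array([-0.04211649, -0.50551858,  0.24371208])
print(ray(c,unz([(96,198),(291,188)],(260,195),5),.006)); print(ray(c,unz([(92,322),(332,320),(95,467)],(260,195),5),.081))
print(ray(c,[(154,207),(394,208)],.006))
c2=bot.get_calibration("wrist");cv2.imwrite("pics/w2.png",bot.read_camera("wrist")[:,:,::-1])
E
python3 -c "
import cv2;print(abs(cv2.imread('pics/w1.png').astype(int)-cv2.imread('pics/w2.png')).max(axis=2).mean())"
```

```text
[0.49598933 0.00795323 0.2324845 ] [-0.03595053 -0.5091479   0.24147679]
[[0.54661443 0.00759551 0.006     ]
 [0.54678956 0.05027743 0.006     ]]
[[0.54456211 0.00791686 0.081     ]
 [0.54661148 0.0503205  0.081     ]
 [0.57279101 0.00669476 0.081     ]]
[[ 0.5080737  -0.12442235  0.006     ]
 [ 0.52430589  0.13237848  0.006     ]]
8.102716836734693
```

arm_command --slide '[[-0.002,0.024,0],[0,0,0.04],[0,0,0.04],[0,0,0.04],[0,0,0.03],[0,0,0],[0,0,0],[0,0,0]]' --angular '[[0,0,0],[0,0,0],[0,0,0],[0,0,0],[0,0,0],[0,0,0],[0,0,0],[0,0,0]]' --hand '[0.02,0.02,0.02,0.02,0.02,0.02,0.02,0.02]'

```text
time: 2.6
tool_pos: [0.4972, 0.0363, 0.0791]
tcp_rot: [-0.113, -3.136, 0.015]
wrist_force: [-0.2, 0.8, 0.2]
width: 0.237
```

```bash
python3 - <<'E'
from h import *
s=bot.read_state();print(s['tool_pos'],cv2.Rodrigues(s['tcp_rot'])[0].round(3))
c=bot.get_calibration("wrist");cv2.imwrite("pics/w3.png",bot.read_camera("wrist")[:,:,::-1])
cv2.imwrite("pics/s3.png",cv2.resize(bot.read_camera("scene")[150:280,180:380,::-1],None,fx=4,fy=4,interpolation=cv2.INTER_CUBIC))
E
```

```text
[0.49719791 0.0362543  0.07913707] [[-0.997  0.072 -0.004]
 [ 0.072  0.997 -0.009]
 [ 0.003 -0.009 -1.   ]]
```

View pics/s3.png

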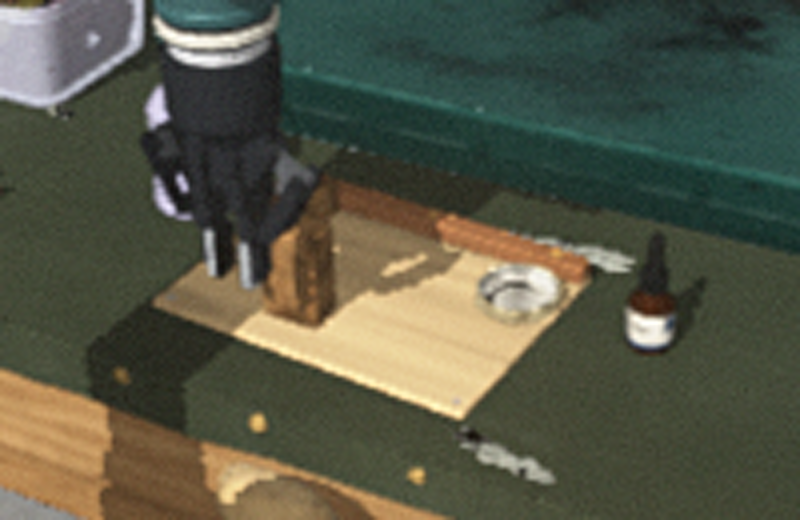

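View pics/w3.png

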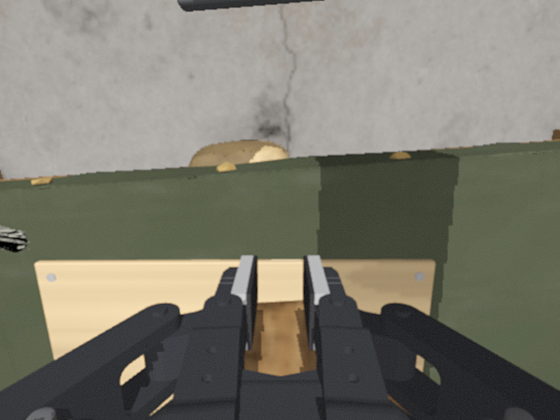

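arm_command --slide '[[-0.015,-0.004,0],[-0.015,0,0.002],[-0.007,0,0],[-0.007,0,0],[-0.007,0,0],[-0.007,0,0],[-0.006,0,0],[0,0,0]]' --angular '[[0,0,-0.5],[0,0,0],[0,0,0],[0,0,0],[0,0,0],[0,0,0],[0,0,0],[0,0,0]]' --hand '[0.02,0.02,0.02,0.02,0.02,0.02,0.02,0.02]'

```text
time: 3.5
tool_pos: [0.5704, 0.0282, 0.0846]
tcp_rot: [0.1, 3.13, -0.013]
wrist_force: [0.2, -1.0, -0.5]
width: 0.236
```

```bash
cat > look.py <<'E'
import sys
from h import *
n=sys.argv[1]
s=bot.read_state();print(s['tool_pos'].round(4),s['wrist_force'].round(1),cv2.Rodrigues(s['tcp_rot'])[0].round(3).tolist())
cv2.imwrite(f"pics/s{n}.png",cv2.resize(bot.read_camera("scene")[150:280,180:380,::-1],None,fx=4,fy=4,interpolation=cv2.INTER_CUBIC))
E
python3 look.py 4
```

```text
[0.5704 0.0282 0.0846] [ 0.2 -1.  -0.5] [[-0.998, 0.064, 0.01], [0.064, 0.998, -0.009], [-0.01, -0.008, -1.0]]
```

View pics/s4.png

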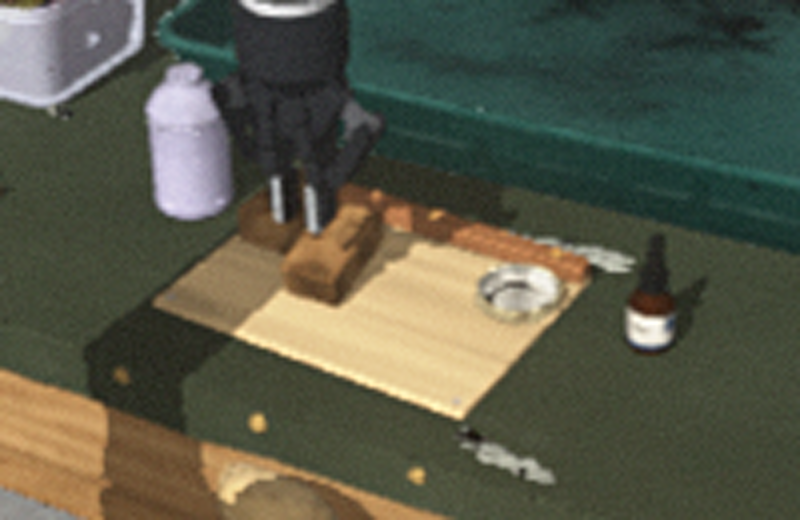

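It fell flat with nothing else moved. I'll back off and measure.

arm_command --slide '[[0.03,0,0],[0.03,0,0],[0.025,0,0],[0,0,0],[0,0,0],[0,0,0],[0,0,0],[0,0,0]]' --angular '[[0,0,0],[0,0,0],[0,0,0],[0,0,0],[0,0,0],[0,0,0],[0,0,0],[0,0,0]]' --hand '[0.02,0.02,0.02,0.02,0.02,0.02,0.02,0.02]'

```text
time: 4.35
tool_pos: [0.4833, 0.0338, 0.0829]
tcp_rot: [0.101, 3.131, -0.013]
wrist_force: [-0.0, -0.2, 0.1]
width: 0.232
```

```bash
python3 look.py 5; python3 - <<'E'
from h import *
cv2.imwrite("pics/t5.png",cv2.resize(bot.read_camera("top")[165:255,215:335,::-1],None,fx=6,fy=6,interpolation=cv2.INTER_CUBIC))
E
```

```text
[0.4833 0.0338 0.0829] [-0.  -0.2  0.1] [[-0.998, 0.064, 0.009], [0.064, 0.998, -0.009], [-0.009, -0.008, -1.0]]
```

View pics/s5.png

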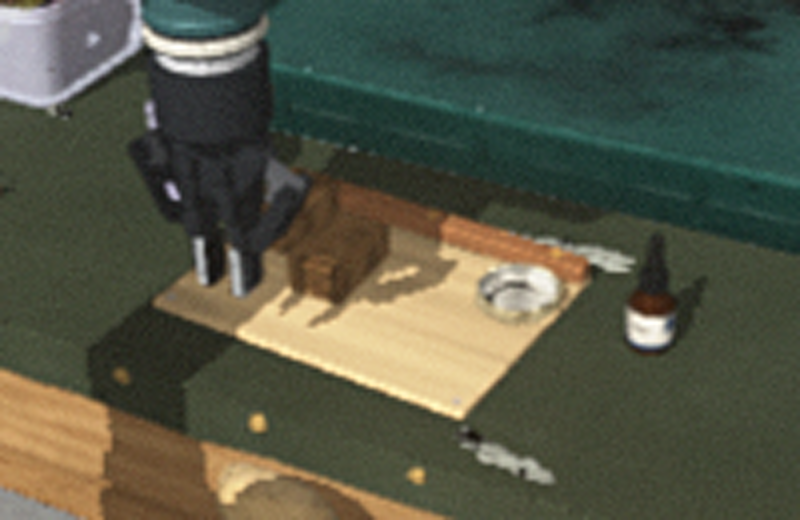

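View pics/t5.png

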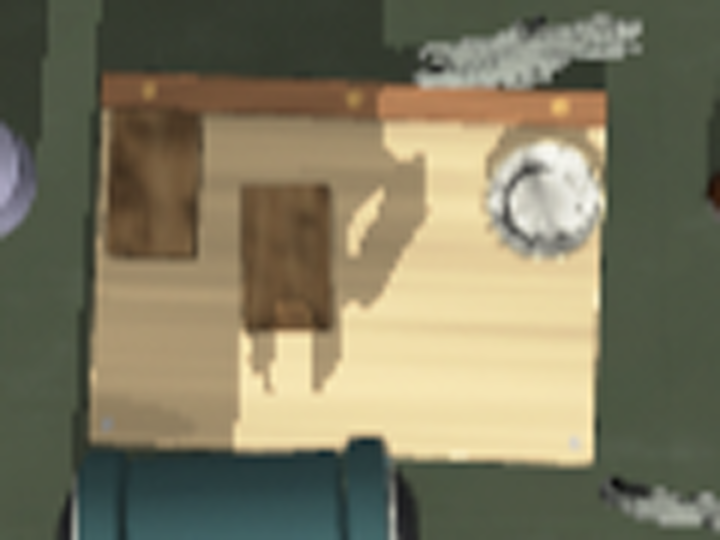

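```bash
python3 - <<'E'
from h import *
c=bot.get_calibration("top")
k=ray(c,unz([(241,183),(332,185),(331,331),(243,328)],(215,165),6),.036)
print(k.round(4),k.mean(0)); 
yaw=-.062;B=np.array([[np.cos(yaw),np.sin(yaw)],[-np.sin(yaw),np.cos(yaw)]])
print((k[:,:2]@B.T).round(4)); print(ray(c,unz([(103,108),(353,117),(604,124)],(215,165),6),.022)[:,:2]@B.T)
print(bot.read_state()['tool_pos'][:2]@B.T)
e=np.diff(k[:,:2],axis=0);print(np.arctan2(e[0,0],e[0,1]),np.hypot(*e.T))
E
```

```text
[[0.6522 0.0502 0.036 ]
 [0.6501 0.0042 0.036 ]
 [0.5763 0.0065 0.036 ]
 [0.5789 0.0508 0.036 ]] [0.6144018  0.02790367 0.036     ]
[[0.6479 0.0905]
 [0.6486 0.0445]
 [0.5748 0.0422]
 [0.5747 0.0865]]
[[ 0.68482753  0.16328841]
 [ 0.68490889  0.03535995]
 [ 0.68616435 -0.09289231]]
[0.48020509 0.06364869]
-3.0947990237133554 [0.04600707 0.07377819 0.04438203]
```

arm_command --slide '[[0,0.0025,0.025],[0,0,0.025],[0,0,0.009],[0,0,0],[-0.02,0,0],[-0.02,0,0],[-0.015,0,0],[0,0,0]]' --angular '[[0,0,0],[0,0,0],[0,0,0],[0,0,0],[0,0,0],[0,0,0],[0,0,0],[0,0,0]]' --hand '[0.02,0.02,0.02,0.02,0.02,0.02,0.02,0.02]'

```text
time: 5.25
tool_pos: [0.5451, 0.0321, 0.027]
tcp_rot: [0.101, 3.126, -0.013]
wrist_force: [-0.2, -0.4, 0.3]
width: 0.231
```

arm_command --slide '[[-0.003,0,0.006],[-0.006,0,0],[-0.006,0,0],[-0.006,0,0],[-0.006,0,0],[-0.006,0,0],[-0.004,0,0],[0,0,0]]' --angular '[[0,0,0],[0,0,0],[0,0,0],[0,0,0],[0,0,0],[0,0,0],[0,0,0],[0,0,0]]' --hand '[0.02,0.02,0.02,0.02,0.02,0.02,0.02,0.02]'

```text
time: 6.05
tool_pos: [0.5827, 0.0296, 0.0218]
tcp_rot: [0.101, 3.128, -0.013]
wrist_force: [-0.3, 0.0, -0.1]
width: 0.235
```

```bash
python3 look.py 6; python3 - <<'E'
from h import *
cv2.imwrite("pics/t6.png",cv2.resize(bot.read_camera("top")[165:255,215:335,::-1],None,fx=6,fy=6,interpolation=cv2.INTER_CUBIC))
E
```

```text
[0.5827 0.0296 0.0218] [-0.3  0.  -0.1] [[-0.998, 0.065, 0.012], [0.064, 0.998, -0.008], [-0.012, -0.008, -1.0]]
```

View pics/s6.png

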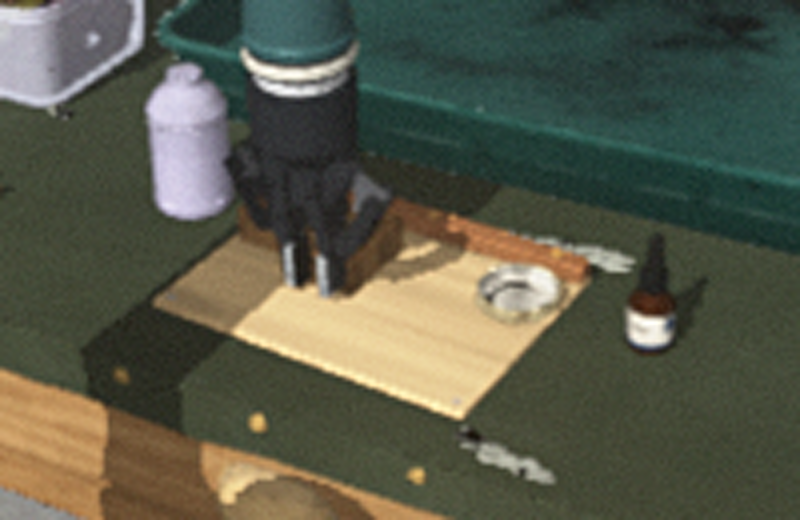

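View pics/t6.png

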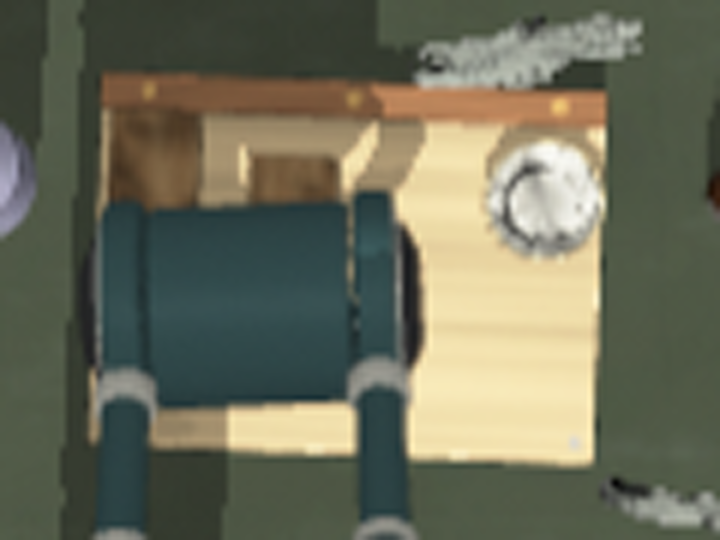

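arm_command --slide '[[-0.005,0,0],[-0.004,0,0],[-0.003,0,0],[-0.003,0,0],[-0.003,0,0],[-0.002,0,0],[-0.002,0,0],[-0.002,0,0]]' --angular '[[0,0,0],[0,0,0],[0,0,0],[0,0,0],[0,0,0],[0,0,0],[0,0,0],[0,0,0]]' --hand '[0.02,0.02,0.02,0.02,0.02,0.02,0.02,0.02]'

```text
time: 6.95
tool_pos: [0.6047, 0.0281, 0.0212]
tcp_rot: [0.101, 3.135, -0.013]
wrist_force: [-8.8, 0.8, 5.3]
width: 0.238
```

arm_command --slide '[[-0.003,0,0],[-0.003,0,0],[-0.003,0,0],[-0.003,0,0],[-0.003,0,0],[-0.003,0,0],[-0.003,0,0],[-0.003,0,0]]' --angular '[[0,0,0],[0,0,0],[0,0,0],[0,0,0],[0,0,0],[0,0,0],[0,0,0],[0,0,0]]' --hand '[0.02,0.02,0.02,0.02,0.02,0.02,0.02,0.02]'

```text
time: 7.75
tool_pos: [0.604, 0.028, 0.0165]
tcp_rot: [-0.1, -3.09, 0.013]
wrist_force: [-9.1, 0.8, 6.0]
width: 0.234
```

```bash
python3 look.py 7
```

```text
[0.604  0.028  0.0165] [-9.1  0.8  6. ] [[-0.997, 0.064, -0.05], [0.065, 0.998, -0.007], [0.05, -0.01, -0.999]]
```

View pics/s7.png

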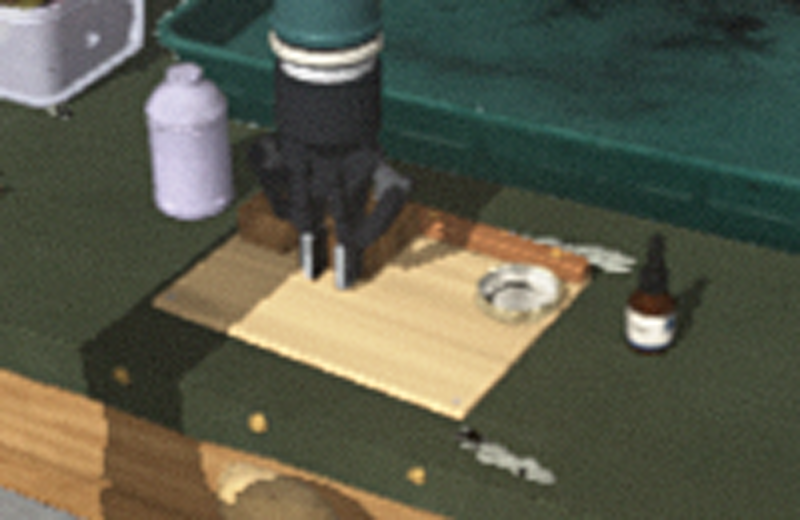

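Motion has stalled against the bar with a steady force, so the block is seated. I'll back straight off, then lift.

arm_command --slide '[[0.01,0,0],[0.02,0,-0.003],[0.03,0,-0.005],[0.03,0,-0.01],[0.0,0,-0.04],[0,0,-0.04],[0,0,-0.02],[0,0,0]]' --angular '[[0,0,0],[0,0,0],[0,0,0],[0,0,0],[0,0,0],[0,0,0],[0,0,0],[0,0,0]]' --hand '[0.02,0.02,0.02,0.02,0.02,0.02,0.02,0.02]'

```text
time: 8.6
tool_pos: [0.5132, 0.0348, 0.1397]
tcp_rot: [-0.099, -3.091, 0.014]
wrist_force: [0.5, 0.5, 1.1]
width: 0.235
```

```bash
python3 look.py 8; python3 - <<'E'
from h import *
cv2.imwrite("pics/t8.png",cv2.resize(bot.read_camera("top")[165:255,215:335,::-1],None,fx=6,fy=6,interpolation=cv2.INTER_CUBIC))
E
```

```text
[0.5132 0.0348 0.1397] [0.5 0.5 1.1] [[-0.997, 0.064, -0.049], [0.064, 0.998, -0.007], [0.049, -0.01, -0.999]]
```

View pics/s8.png

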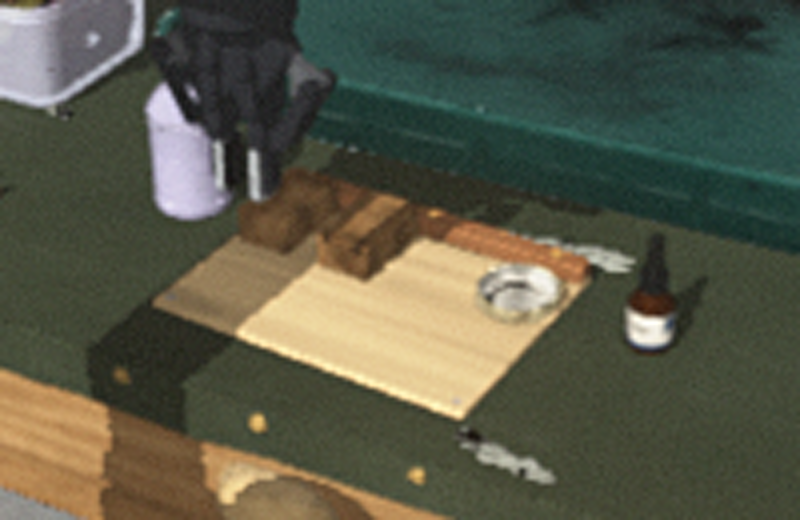

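View pics/t8.png

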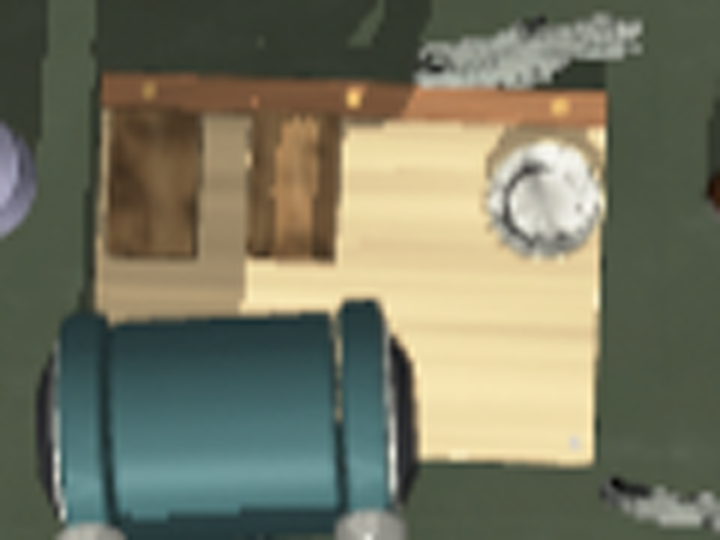

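The block lies flat against the bar, parallel to the flat block. I'll check the seam closely.

```bash
python3 - <<'E'
from h import *
c=bot.get_calibration("top")
ims=[bot.read_camera("top").astype(float) for _ in range(8)]
im=np.mean(ims,0).astype(np.uint8)[175:215,228:283,::-1]
cv2.imwrite("pics/t9.png",cv2.resize(im,None,fx=14,fy=14,interpolation=cv2.INTER_CUBIC))
B=lambda yaw:np.array([[np.cos(yaw),np.sin(yaw)],[-np.sin(yaw),np.cos(yaw)]])
E
```

```text
(no output)
```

View pics/t9.png

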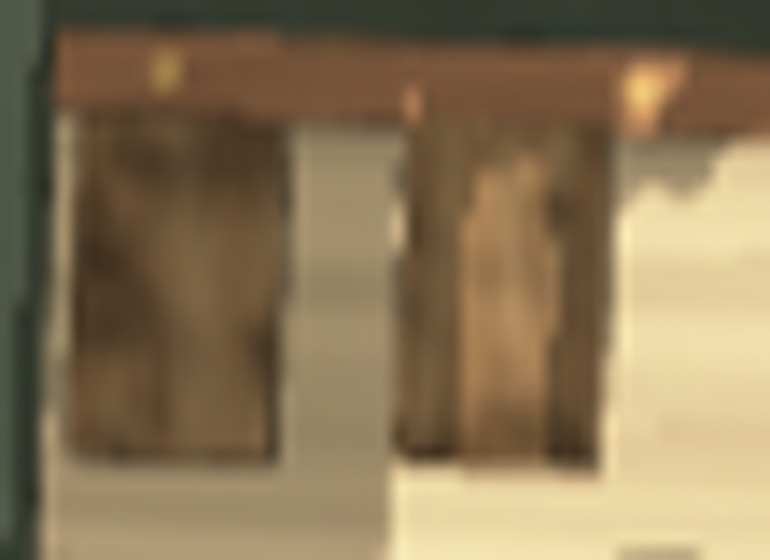

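```bash
python3 - <<'E'
from h import *
c=bot.get_calibration("top")
y=-.06;B=np.array([[np.cos(y),np.sin(y)],[-np.sin(y),np.cos(y)]])
for n,p in(("flat",[(70,460),(277,463),(78,115),(290,119)]),("blk",[(397,465),(598,471),(409,122),(613,128)])):
    print(n,(ray(c,unz(p,(228,175),14),.036)[:,:2]@B.T).round(4).tolist())
print("bar",(ray(c,unz([(60,108),(770,134)],(228,175),14),.022)[:,:2]@B.T).round(4).tolist())
E
```

```text
flat [[0.6083, 0.1551], [0.6093, 0.1102], [0.6833, 0.1564], [0.6841, 0.1103]]
blk [[0.6097, 0.0843], [0.61, 0.0408], [0.6843, 0.0845], [0.6845, 0.0402]]
bar [[0.6862, 0.1617], [0.6859, 0.0061]]
```

```bash
python3 - <<'E'
from h import *
cv2.imwrite("pics/top_end.png",bot.read_camera("top")[:,:,::-1])
print(bot.read_state()['time'],bot.finish_job())
E
```

```text
the job is handed in; nothing more can be done
9.15 None
```

View pics/top_end.png

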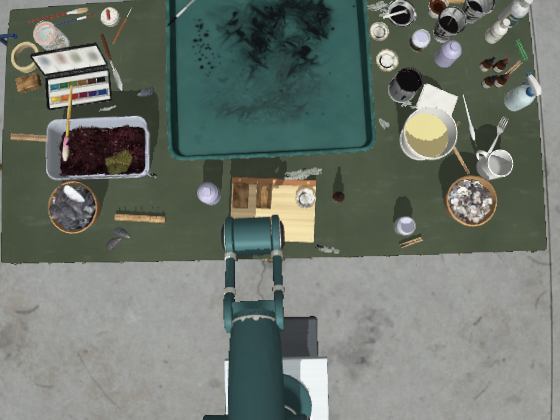

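I pushed the block over towards the bar with two slightly open fingertips. I then slid it about 37 mm until it stopped against the bar, with about 9 N on the wrist. I backed the gripper straight off, lifted it clear and handed the job in at 9.15 s.

**Seating:** In the last top view the block lies flat, and its front edge shows no gap at the bar. Its rear edge is within about 1 mm of the flat block's, which already rests against the bar.

**Squareness:** Front and rear edges are parallel to the bar within about 0.01 rad, which is as fine as those pixels allow.

**Other objects:** The bottle, dropper, lid, jar, comb, peg and flat block look unmoved between the first and last pictures. I judged this by eye, apart from the flat block.

**Disagreements:**
- **Wrist reading:** one wrist-camera reading was about 7 mm off, because I paired the picture with a later arm pose. Using the matching pose, it agreed with the top view.
- **Tool tilt:** the tool tilted by about 0.05 rad during the final press against the bar. I left it tilted, and the block stayed in place.

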